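# Dispense one culture dish and push it into the empty tray

### The job

Press the plunger of the dish dispenser once, all the way in, and let it spring back out, so that one dish comes out onto the deck. Then gently push that dish sideways along the deck with the fingertips until it drops flat into the tray that is still empty. Do not grasp or lift anything, and leave the other dishes and the things standing around where they are.

Things in the scene. Friction and masses are not known exactly. Their poses are not given: they have to be found in the camera images.
- dispenser: Dispenser for 55 mm dishes, fixed to the worktop: square aluminium magazine with a clear front plate on a grey base. Origin: under the magazine's middle, at worktop height. Dishes come out along its -x, the plunger is at +x, y runs along the deck. Magazine: x -33 to 33, y -33 to 33 mm, 48 mm high (the top dish stands 4 mm higher); the plunger's guide block behind it ends at x = 42 mm, 35 mm high.
- plunger (a joint): Spring plunger: 0 fully out (rest), 0.066 m fully in at a hard stop; moves along the dispenser's -x. Needs 2.5 N at first, 7.5 N at the end (2 N more if pushed fast). Released, it comes back by itself in about a second. Fully in, its feed bar has pushed the lowest dish out of the magazine onto the deck; when it is out again the next dish drops down.
- plunger_face (a point): Centre of the outer face of the plunger's round black button (34 mm diameter, 11.5 mm thick); moves with it. At rest 119.5 mm along the dispenser's +x from its origin, 22 mm above the worktop, so the button spans 5 to 39 mm in height; only bare worktop under and behind it. Press along the dispenser's -x.
- outlet (a point): Deck top (10 mm above the worktop), 63 mm along the dispenser's -x from its origin, where an ejected dish stands; axes as the dispenser's. The deck is a channel along y, dispenser x -95 to -34 mm, between 4 mm thick rails 7 mm higher than the deck (at the rear also the magazine's front). Its ends, 62 mm either side of this point, are open; a tray butts against each.
- dish_1: Lowest dish in the magazine, the one to be dispensed: clear covered dish, 57 mm diameter, 14 mm high, 16 to 32 g. Origin: centre of its underside.
- dish_2: The same kind of dish, second in the magazine; must stay in the magazine. Origin: centre of its underside.
- dish_3: The same kind of dish, top one in the magazine; must stay in the magazine. Origin: centre of its underside.
- dish_used: The same kind of dish, already lying in the other tray; leave it there. Origin: centre of its underside.
- tray_free: The empty tray, where the dish goes: grey, shallow, fixed, at one end of the deck (dispenser's +y or -y, varies). 88 mm along the deck (y) by 74 mm, rim 9 mm high (1 mm below the deck), walls 3 mm, floor 4 mm above the worktop. Origin: centre of its underside, 107.5 mm in y from the outlet; axes as the dispenser's. A dish pushed past the near wall (1.5 to 4.5 mm past the deck's end) drops 6 mm.
- tray_taken: The same kind of tray at the other end of the deck; it already holds a dish.
- stain_jar: Bystander: white jar with a screw cap, 60 mm diameter, 76 mm high. Origin: centre of its underside.
- tissue_grinder: Bystander: glass tube standing in a red-brown rubber stopper, 41 mm diameter, 95 mm high. Origin: centre of its underside.
- vial: Bystander: tall vial with a black cap, 22 mm diameter, 96 mm high. Origin: centre of its underside.
- well_plate: Bystander: clear plate with many wells, 86x128x14 mm. Origin: centre of its underside.
Things that resemble listed ones, but are neither listed nor needed, are in the scene too. What is shaped like the tray_free but blue, brown or green is not meant.

How it is judged:
By the outcome, as a careful person would: the job done as asked, in the order asked, and still so for the second after the job is handed in, with the robot touching nothing.
It also fails if it takes over 48 s, if anything falls off the work surface, if the arm or the gripper's body presses on something with over 40 N, if the wrist force passes 120 N, or if a joint passes its speed limit or range.

### The arm

A 6-joint arm with a two-finger parallel gripper is mounted at the origin on a cart in front of the work surface, level with it; the furniture and walls round the work are solid. World frame = base frame: x ahead of the robot, y to its left, z up, the work surface at z = 0. Lengths are in m, angles in rad, forces in N, time in s.
With the tool pointing down it reaches from about 0.35 to 0.975 m from the base axis. Payload 4.9 kg.
Tool frame: the origin (TCP) lies midway between the tips of the shut fingers; the grasp point (between the pads) lies 19 mm behind it; z points along the fingers, y is the direction in which the jaws open and shut (so a half turn about z gives the same grasp; the last joint's range is limited). The gripper opens to 85 mm and grips with 20 to 120 N. Pads are 22 mm wide; open, the fingers measure 114 mm over their backs; the gripper's body (76 mm by 85 mm) begins 54 mm behind the grasp point. The pads swing forward as they close: fully open they stand 13 mm farther back than shut.
Start: joints at [1.013, 0.053, 1.613, -0, 1.476, -0.119], TCP at [0.266, 0.566, 0.231] pointing down, gripper open.
Joint ranges: [-3.01, 3.01], [-1.01, 2.22], [0.06, 2.58], [-1.02, 4.17], [0.09, 2.62], [-3.14, 3.14]. Speed limits (rad/s): [2.57, 2.57, 3.14, 3.14, 3.14, 3.14].

### API

Orientations are given as a unit quaternion [w, x, y, z].
In Python, from plant import manip, cams gives the robot as it stands.
- The arm moves only by the tool jog_arm, never from a script. Its argument "targets" is a list of rows, each a list of 4 numbers: the shift along the tool's x, y, z in m, then the turn about the tool's z in degrees. A call has 1 to 5 rows; each row is the pose to reach, as a shift and turn from the pose commanded when the call began, along the tool's axes at that moment; what a row does not reach only later rows make up. A row lasts 1/12 s, in which the tool goes at most 41.7 mm and 7.16 degrees, less where a joint would pass 70% of its speed; a pose out of reach is approached as far as the arm can. A call with a gripper value outside its range is refused whole. "fingers" is the opening, from 0 (shut) to 1 (fully open), set as the call begins (left out, the last holds). The fingers move at their own pace and stop on an object; the grip force is fixed at half the most. Time passes only in rows, so rows that repeat a pose let the fingers close. It gives the time, the measured TCP pose, the force and the opening at its end, in the units of the state.
- manip.state(): the state, without advancing time (a new reading comes with each control period).
- cams.grab_frame(name): name is "scene" or "top" or "wrist"; returns the picture (400x640x3 uint8, red, green, blue); there is no depth.
- cams.get_calibration(name): a dict with "camera_matrix" (3x3 intrinsics, pixels), "cam_to_world" (4x4, takes a point from camera to world coordinates). Camera axes: x right, y up, looking along -z (the intrinsics and any distortion apply to the point x, -y, -z); pixel columns grow to the right and rows downward; lengths in m; the calibration is good to about 2 mm. A picture is of the moment at which its call begins: read the wrist's pose just before it. get_calibration takes no time and is no camera call; for the wrist camera it gives the pose at the moment of the call.
- manip.job_done(): hands the job in, once; it reports no verdict.
The state is a dict: "time": time; "joint_pos": joint angles; "joint_vel": joint speeds; "joint_efforts": joint torques, N m; "tool_pos": TCP position; "tool_rot": TCP orientation; "contact_force": force on the tool from outside, world axes, zero at the start; "ft_torque": the same for the moment, N m; "gripper_width": opening from 0.0 (shut) to 1.0 (fully open).
Only numpy, scipy, OpenCV 4.12 (cv2) and the standard library are available. Lean on these libraries where they do the work, as an engineer would, in place of code of your own. Each camera call takes 0.05 s, during which the arm holds its last target. There are 200 camera calls.

## Working session

There is one attempt and no reset: what is moved stays moved. The work goes in short steps, Python scripts to look and compute and a tool call to move; the robot and the scene stay as the last step left them, time stands still between calls to the robot, and variables do not carry over. Pictures are saved under pics/ and viewed, about 8 in all and at most 12, crops included, and the job is handed in when it is done.

Besides the shell and the picture viewer there is one more tool, called after "Emit:" by a JSON object that holds its "fn" and its "kwargs", one argument or row to a line. jog_arm: Moves the arm, as the interface text tells. Its arguments: {"type":"object","properties":{"targets":{"type":"array"},"fingers":{"type":"number"}},"required":["targets"]}

```bash
mkdir -p pics; ls
python3 - <<'E'
from plant import manip,cams
import cv2,numpy as np
for n in("top","scene"):
    im=cams.grab_frame(n); cv2.imwrite(f"pics/{n}0.png",im[:,:,::-1])
    c=cams.get_calibration(n); print(n,{k:np.round(v,4).tolist() if not isinstance(v,str) else v for k,v in c.items()})
s=manip.state(); print(s)
E
```

```text
pics
top {'camera_matrix': [[492.4864, 0.0, 328.7893], [0.0, 492.4864, 200.5822], [0.0, 0.0, 1.0]], 'cam_to_world': [[-0.0092, 0.998, -0.0624, 0.4594], [-0.9997, -0.0078, 0.0229, 0.0115], [0.0224, 0.0626, 0.9978, 1.3722], [0.0, 0.0, 0.0, 1.0]]}
scene {'camera_matrix': [[430.9227, 0.0, 317.3284], [0.0, 430.9227, 200.7139], [0.0, 0.0, 1.0]], 'cam_to_world': [[-0.7295, 0.3292, -0.5996, -0.1779], [-0.684, -0.3554, 0.6371, 0.7537], [-0.0034, 0.8748, 0.4844, 0.6326], [0.0, 0.0, 0.0, 1.0]]}
{'time': 0.1, 'joint_pos': array([ 1.01298818e+00,  5.33257769e-02,  1.61414918e+00,  4.81830909e-06,
        1.47597683e+00, -1.19004455e-01]), 'joint_vel': array([ 2.34226278e-04,  1.15123845e-03, -2.37965457e-03,  1.54207774e-03,
        1.05328950e-03, -4.45705827e-05]), 'joint_efforts': array([-1.43379766e-04, -3.94909573e+01, -3.71361458e+01, -1.37648449e-04,
        3.93910901e-03, -1.77776838e-05]), 'tool_pos': array([0.26524116, 0.56531418, 0.23016877]), 'tool_rot': array([-3.10863514e-04,  2.17645976e-01,  9.76027338e-01, -8.76049984e-04]), 'contact_force': array([-0.24256144,  0.14095758,  0.00027913]), 'ft_torque': array([ 0.01659077, -0.00259282, -0.0292977 ]), 'gripper_width': 1.0018058634424074}
```

View pics/top0.png

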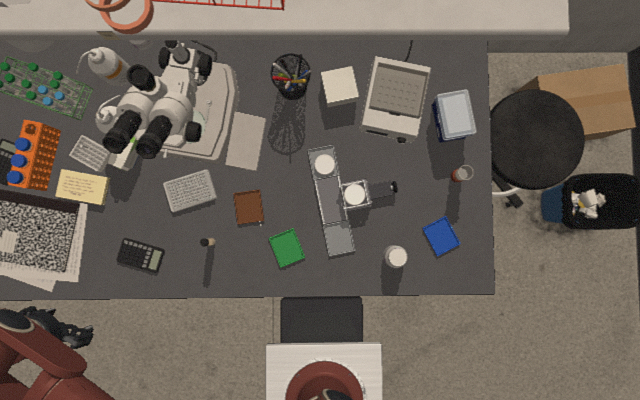

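View pics/scene0.png

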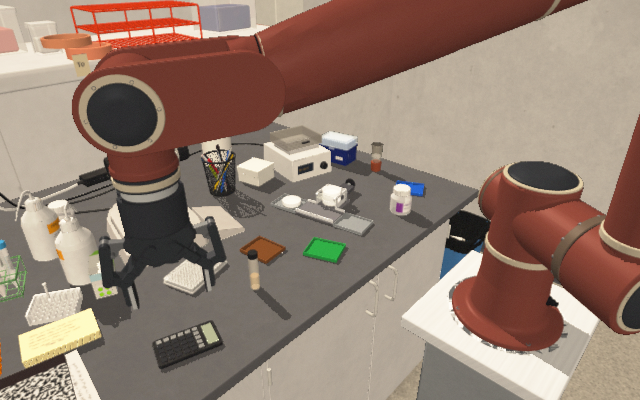

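The dispenser is at about (355,194) in the top view, with its button at (393,187). The taken tray with a dish is at (324,165) and the empty grey tray at (339,240). The brown (248,207), green (286,248) and blue (440,237) trays are decoys. I'll check this in a close crop.

Run:
```python
import cv2
im=cv2.imread("pics/top0.png")[135:265,295:415]
cv2.imwrite("pics/crop.png",cv2.resize(im,None,fx=4.6,fy=4.6,interpolation=cv2.INTER_CUBIC))
```

```text
(no output)
```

View pics/crop.png

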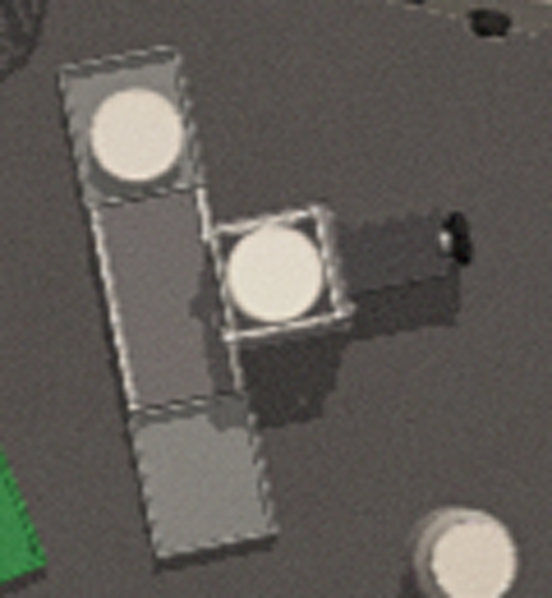

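```bash
cat > h.py <<'E'
import numpy as np,cv2
from plant import manip,cams
def proj(P,name="top"):
    c=cams.get_calibration(name);T=np.linalg.inv(np.array(c["cam_to_world"]))
    p=(T[:3,:3]@np.atleast_2d(P).T).T+T[:3,3]; p=p*[1,-1,-1]
    q=p@np.array(c["camera_matrix"]).T; return q[:,:2]/q[:,2:]
def l2w(L,pose):
    x,y,a=pose;L=np.atleast_2d(L);c,s=np.cos(a),np.sin(a)
    return np.c_[x+c*L[:,0]-s*L[:,1],y+s*L[:,0]+c*L[:,1],L[:,2]]
E
python3 - <<'E'
from h import *
from scipy.optimize import least_squares
uv=np.array([[60,70],[178,45],[158,558],[275,533],[212,228],[322,210],[350,315],[230,335],[275,272],[136,135]])/4.6+[294.6,134.6]
L=np.array([[-100,151.5,9],[-26,151.5,9],[-100,-151.5,9],[-26,-151.5,9],[-33,33,48],[33,33,48],[33,-33,48],[-33,-33,48],[0,0,52],[-63,107.5,18]])/1000.
k=[0,1,2,3,4,5,6,7,8]
f=lambda p:(proj(l2w(L[k],p))-uv[k]).ravel()
r=least_squares(f,[0.45,-0.05,-1.4],loss="soft_l1");p=r.x
print(p,np.degrees(p[2]));print(np.round(r.fun.reshape(-1,2),1))
np.save("pose.npy",p)
for n,l in dict(face=[.1195,0,.022],outlet=[-.063,0,.01],free=[-.063,-.1075,0],pre=[.21,0,.022]).items(): print(n,l2w(l,p),proj(l2w(l,p)))
print(p)
s=manip.state();from scipy.spatial.transform import Rotation as R
q=s["tool_rot"];print(R.from_quat([*q[1:],q[0]]).as_matrix().round(3))
# bystanders: ray to heights
def ray(uv,z):
    c=cams.get_calibration("top");T=np.array(c["cam_to_world"]);d=np.linalg.inv(c["camera_matrix"])@[*uv,1]*[1,-1,-1];d=T[:3,:3]@d
    return T[:3,3]+d*(z-T[2,3])/d[2]
for n,u,z in(("jar",(396.5,256.5),.076),("grinder",(458,173),.08),("vial",(206,241),.09),("balance corner",(400,139),.05),("blue tray",(425,238),.009)): print(n,ray(u,z).round(3), l2w([0,0,0],p)[0][:2])
E
```

```text
[ 0.55952153 -0.08881827 -1.38208929] -79.18788309374975
[[ 0.  -0.9]
 [ 0.3 -0.5]
 [ 0.   0. ]
 [ 0.9  0.1]
 [-0.5  0.2]
 [-0.5 -0.6]
 [-1.7  0.5]
 [ 0.5  0.9]
 [ 0.3  0.1]]
face [[ 0.58193842 -0.20619686  0.022     ]] [[396.24079066 186.28617227]]
outlet [[ 0.54770342 -0.02693668  0.01      ]] [[331.34337041 199.44111014]]
free [[ 0.4421118 -0.0471025  0.       ]] [[338.85445816 237.51201164]]
pre [[ 0.59891523 -0.29509027  0.022     ]] [[428.1426935  179.94710998]]
[ 0.55952153 -0.08881827 -1.38208929]
[[-0.905  0.425 -0.001]
 [ 0.425  0.905 -0.002]
 [ 0.    -0.002 -1.   ]]
jar [ 0.392 -0.195  0.076] [ 0.55952153 -0.08881827]
grinder [ 0.611 -0.362  0.08 ] [ 0.55952153 -0.08881827]
vial [0.438 0.3   0.09 ] [ 0.55952153 -0.08881827]
balance corner [ 0.708 -0.214  0.05 ] [ 0.55952153 -0.08881827]
blue tray [ 0.439 -0.286  0.009] [ 0.55952153 -0.08881827]
```

Pose fit: about 1 px residuals (≈2.7 mm). The dispenser is at (0.560,-0.089), yaw -79.2°, and the free tray is at its -y. I'm moving with shut fingers towards a point behind the plunger.

Emit:
{"fn": "jog_arm", "kwargs": {
  "targets": [
    [-0.638,-0.597,0,54],
    [-0.638,-0.597,0,54],
    [-0.638,-0.597,0,54],
    [-0.638,-0.597,0,54],
    [-0.638,-0.597,0,54]
  ],
  "fingers": 0
}}

```text
time: 0.52
tool_pos: [0.3427, 0.3704, 0.2306]
tool_rot: [-0.0, 0.509, 0.86, -0.0]
contact_force: [1.0, -0.4, 0.2]
gripper_width: 0.3
```

```bash
cat >> h.py <<'E'
from scipy.spatial.transform import Rotation as R
def where(): # tool in dispenser frame, mm; yaw err (tool turn still needed, deg)
    s=manip.state();p=np.load("pose.npy");q=s["tool_rot"];M=R.from_quat([*q[1:],q[0]]).as_matrix()
    c,t=np.cos(p[2]),np.sin(p[2]);d=s["tool_pos"]-[p[0],p[1],0]
    l=np.array([c*d[0]+t*d[1],-t*d[0]+c*d[1],d[2]])
    yaw=np.arctan2(M[1,0],M[0,0]);tgt=p[2]+np.pi
    return l,np.degrees((yaw-tgt+np.pi)%(2*np.pi)-np.pi),M,s
def go(target):
    l,e,M,s=where();p=np.load("pose.npy")
    d=l2w(np.array(target)/1000,p)[0]-s["tool_pos"]
    print("t",round(s["time"],2),"local mm",(l*1000).round(1),"F",s["contact_force"].round(1),"grip",round(s["gripper_width"],2),"q",s["joint_pos"].round(2)); print("shift",(M.T@d).round(4),"turn",e.round(2))
E
python3 -c "
from h import *
go([160,0,231])"
```

```text
t 0.52 local mm [-491.8 -126.8  230.6] F [ 1.  -0.4  0.2] grip 0.3 q [ 0.68 -0.24  1.89 -0.    1.5   0.18]
shift [-6.592e-01 -8.000e-02 -1.000e-04] turn 17.93
```

Emit:
{"fn": "jog_arm", "kwargs": {
  "targets": [
    [-0.659,-0.08,0,18],
    [-0.659,-0.08,0,18],
    [-0.659,-0.08,0,18],
    [-0.659,-0.08,0,18],
    [-0.659,-0.08,0,18]
  ]
}}

```text
time: 0.93
tool_pos: [0.4212, 0.1774, 0.231]
tool_rot: [-0.0, 0.636, 0.772, 0.0]
contact_force: [1.1, 0.6, -0.5]
gripper_width: -0.003
```

```bash
python3 -c "
from h import *
go([160,0,200])"
```

```text
t 0.93 local mm [-287.4  -85.9  231. ] F [ 1.1  0.6 -0.5] grip -0.0 q [ 0.24 -0.37  1.99  0.    1.52  0.04]
shift [-0.4478  0.084   0.031 ] turn 0.25
```

Emit:
{"fn": "jog_arm", "kwargs": {
  "targets": [
    [-0.448,0.084,0.031,0.2],
    [-0.448,0.084,0.031,0.2],
    [-0.448,0.084,0.031,0.2],
    [-0.448,0.084,0.031,0.2],
    [-0.448,0.084,0.031,0.2]
  ]
}}

```text
time: 1.35
tool_pos: [0.498, -0.0159, 0.2167]
tool_rot: [-0.0, 0.637, 0.771, 0.0]
contact_force: [0.5, 0.8, -0.3]
gripper_width: -0.002
```

```bash
python3 -c "
from h import *
go([165,0,130])"
```

```text
t 1.35 local mm [-83.1 -46.7 216.7] F [ 0.5  0.8 -0.3] grip -0.0 q [-0.18 -0.25  1.92  0.    1.47 -0.37]
shift [-0.2481  0.0467  0.0867] turn 0.01
```

Emit:
{"fn": "jog_arm", "kwargs": {
  "targets": [
    [-0.248,0.047,0.08,0],
    [-0.248,0.047,0.08,0],
    [-0.248,0.047,0.08,0],
    [-0.248,0.047,0.08,0],
    [-0.248,0.047,0.08,0]
  ]
}}

```text
time: 1.77
tool_pos: [0.571, -0.2004, 0.153]
tool_rot: [-0.0, 0.637, 0.771, -0.0]
contact_force: [2.2, -0.1, -0.3]
gripper_width: -0.003
```

Emit:
{"fn": "jog_arm", "kwargs": {
  "targets": [
    [-0.049,0.01,0.018,0],
    [-0.049,0.01,0.018,0],
    [-0.049,0.01,0.018,0]
  ]
}}

```text
time: 2.02
tool_pos: [0.5892, -0.2468, 0.1334]
tool_rot: [-0.002, 0.638, 0.77, -0.0]
contact_force: [0.1, -0.0, -0.0]
gripper_width: 0.003
```

```bash
python3 -c "
from h import *
go([160,0,18])
for n in ('scene','wrist'): cv2.imwrite(f'pics/{n}1.png',cams.grab_frame(n)[:,:,::-1])
print(proj([where()[3]['tool_pos']],'wrist'),proj(l2w([.1195,0,.022],np.load('pose.npy')),'wrist'))"
```

```text
t 2.02 local mm [160.7  -0.5 133.4] F [ 0.1 -0.  -0. ] grip 0.0 q [-0.51  0.16  1.66 -0.    1.32 -0.7 ]
shift [0.0005 0.0009 0.1154] turn -0.15
[[320.61114836 254.09007898]] [[321.22678181 157.54972773]]
```

View pics/wrist1.png

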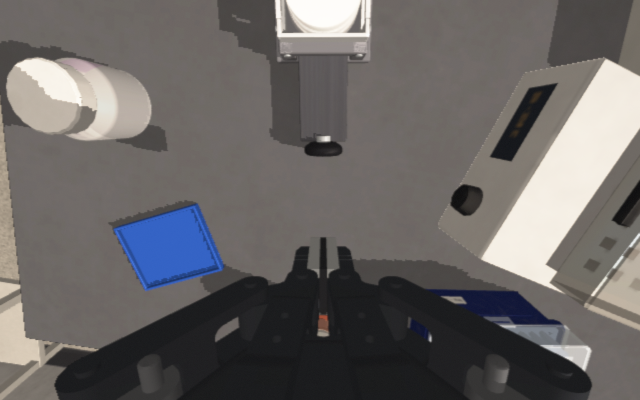

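The button's outer face is at about (323,155) in the wrist view, close to the predicted (321,157), and it lines up with the magazine. Descending.

Emit:
{"fn": "jog_arm", "kwargs": {
  "targets": [
    [0,0.001,0.035,0],
    [0,0.001,0.07,0],
    [0,0.001,0.095,0],
    [0,0.001,0.111,0],
    [0,0.001,0.111,0]
  ]
}}

```text
time: 2.53
tool_pos: [0.588, -0.241, 0.0213]
tool_rot: [-0.004, 0.636, 0.771, -0.001]
contact_force: [0.7, -0.6, -0.4]
gripper_width: -0.0
```

```bash
python3 -c "
from h import *
go([53.5,0,20])"
```

```text
t 2.53 local mm [154.8  -0.6  21.3] F [ 0.7 -0.6 -0.4] grip -0.0 q [-0.51  0.29  1.72  0.    1.14 -0.7 ]
shift [0.1013 0.0009 0.0019] turn 0.15
```

Emit:
{"fn": "jog_arm", "kwargs": {
  "targets": [
    [0.005,0.001,0.001,0],
    [0.012,0.001,0.001,0],
    [0.018,0.001,0.001,0],
    [0.024,0.001,0.001,0],
    [0.03,0.001,0.001,0]
  ]
}}

```text
time: 2.95
tool_pos: [0.5872, -0.2145, 0.0259]
tool_rot: [0.001, 0.637, 0.771, 0.0]
contact_force: [1.5, -6.9, 2.3]
gripper_width: 0.001
```

Emit:
{"fn": "jog_arm", "kwargs": {
  "targets": [
    [0.006,0,0,0],
    [0.012,0,0,0],
    [0.018,0,0,0],
    [0.024,0,0,0],
    [0.03,0,0,0]
  ]
}}

```text
time: 3.37
tool_pos: [0.582, -0.1875, 0.026]
tool_rot: [0.003, 0.637, 0.771, -0.001]
contact_force: [0.7, -7.8, 0.8]
gripper_width: 0.001
```

```bash
python3 -c "
from h import *
go([64.5,0,20])"
```

```text
t 3.37 local mm [101.1   3.6  26. ] F [ 0.7 -7.8  0.8] grip 0.0 q [-0.43  0.23  1.79 -0.    1.12 -0.62]
shift [ 0.0367 -0.0036  0.0057] turn 0.04
```

Emit:
{"fn": "jog_arm", "kwargs": {
  "targets": [
    [0.005,-0.001,0.001,0],
    [0.01,-0.002,0.002,0],
    [0.015,-0.003,0.003,0],
    [0.02,-0.003,0.003,0],
    [0.025,-0.003,0.003,0]
  ]
}}

```text
time: 3.78
tool_pos: [0.5772, -0.1646, 0.0254]
tool_rot: [0.006, 0.637, 0.771, 0.0]
contact_force: [3.8, -8.5, 6.1]
gripper_width: 0.001
```

Emit:
{"fn": "jog_arm", "kwargs": {
  "targets": [
    [0.004,0,0,0],
    [0.008,0,0,0],
    [0.011,0,0,0],
    [0.013,0,0,0]
  ]
}}

```text
time: 4.12
tool_pos: [0.5747, -0.1517, 0.0254]
tool_rot: [0.006, 0.637, 0.771, 0.0]
contact_force: [4.1, -7.9, 6.7]
gripper_width: 0.001
```

```bash
python3 -c "
from h import *
go([64.5,0,20])"
```

```text
t 4.12 local mm [64.6  3.1 25.4] F [ 4.1 -7.9  6.7] grip 0.0 q [-0.38  0.19  1.83 -0.    1.11 -0.57]
shift [ 0.0002 -0.0032  0.0054] turn 0.04
```

Emit:
{"fn": "jog_arm", "kwargs": {
  "targets": [
    [0.002,0.0,-0.001,0],
    [0.004,0,-0.001,0],
    [0.005,0,-0.001,0],
    [0.005,0,-0.001,0]
  ]
}}

```text
time: 4.45
tool_pos: [0.5743, -0.1498, 0.0258]
tool_rot: [0.009, 0.637, 0.771, -0.001]
contact_force: [7.7, -18.3, -3.3]
gripper_width: 0.001
```

```bash
python3 -c "
from h import *
go([64.5,0,20])
cv2.imwrite('pics/wrist2.png',cams.grab_frame('wrist')[:,:,::-1])"
```

```text
t 4.45 local mm [62.7  3.1 25.8] F [  7.7 -18.3  -3.3] grip 0.0 q [-0.38  0.18  1.84 -0.01  1.1  -0.56]
shift [-0.0017 -0.0032  0.0058] turn 0.06
```

View pics/wrist2.png

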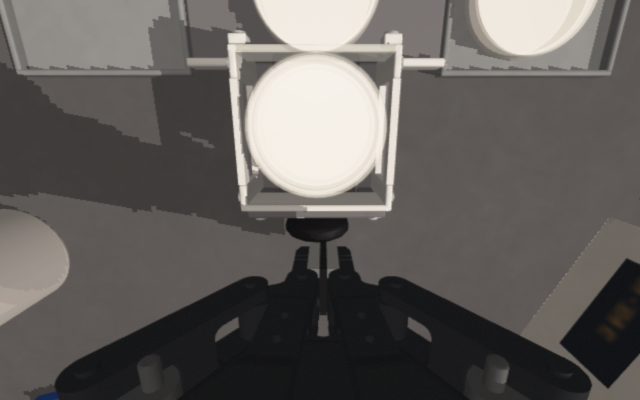

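At 62.7 mm the force rose to 20 N and the motion stalled, so this is the hard stop. A dish shows on the deck at (316,15). Now I'm retracting and letting the plunger out.

Emit:
{"fn": "jog_arm", "kwargs": {
  "targets": [
    [-0.01,0,0,0],
    [-0.025,0,0,0],
    [-0.045,0,0,0],
    [-0.065,0,0,0],
    [-0.085,0,0,0]
  ]
}}

```text
time: 4.92
tool_pos: [0.5852, -0.2277, 0.0218]
tool_rot: [-0.001, 0.637, 0.771, 0.0]
contact_force: [0.6, -0.4, -0.7]
gripper_width: 0.002
```

Emit:
{"fn": "jog_arm", "kwargs": {
  "targets": [
    [-0.01,0,0,0],
    [-0.015,0,-0.02,0],
    [-0.015,0,-0.06,0],
    [-0.015,0,-0.1,0],
    [-0.015,0,-0.12,0]
  ]
}}

```text
time: 5.33
tool_pos: [0.5901, -0.2427, 0.1473]
tool_rot: [0.002, 0.637, 0.771, 0.001]
contact_force: [1.0, -1.0, 0.2]
gripper_width: -0.002
```

```bash
python3 -c "
from h import *
go([-63,54,140])"
```

```text
t 5.33 local mm [156.8   1.1 147.3] F [ 1.  -1.   0.2] grip -0.0 q [-0.51  0.14  1.66  0.    1.33 -0.7 ]
shift [0.2198 0.0529 0.0069] turn 0.02
```

Emit:
{"fn": "jog_arm", "kwargs": {
  "targets": [
    [0.04,0.01,-0.01,0],
    [0.08,0.02,-0.03,0],
    [0.12,0.03,-0.04,0],
    [0.12,0.03,-0.04,0],
    [0.12,0.03,-0.04,0]
  ]
}}

```text
time: 5.75
tool_pos: [0.5957, -0.1161, 0.1832]
tool_rot: [0.0, 0.636, 0.772, 0.0]
contact_force: [-0.5, -1.2, -0.2]
gripper_width: -0.004
```

```bash
python3 -c "
from h import *
go([-63,54,140])
cv2.imwrite('pics/wrist3.png',cams.grab_frame('wrist')[:,:,::-1])
p=np.load('pose.npy')
for l in ([-63,0,24],[-63,107.5,18],[-63,54,10],[-95,62,10],[-95,-62,10],[119.5,0,22],[0,0,52],[0,0,38]): print(l,proj(l2w(np.array(l)/1000,p),'wrist').round(0))"
```

```text
t 5.75 local mm [ 33.5  30.4 183.2] F [-0.5 -1.2 -0.2] grip -0.0 q [-0.32  0.04  1.7   0.    1.39 -0.51]
shift [0.0964 0.024  0.0432] turn 0.26
[-63, 0, 24] [[292.  91.]]
[-63, 107.5, 18] [[400.  92.]]
[-63, 54, 10] [[346.  93.]]
[-95, 62, 10] [[355.  59.]]
[-95, -62, 10] [[230.  58.]]
[119.5, 0, 22] [[296. 259.]]
[0, 0, 52] [[290. 159.]]
[0, 0, 38] [[292. 157.]]
```

View pics/wrist3.png

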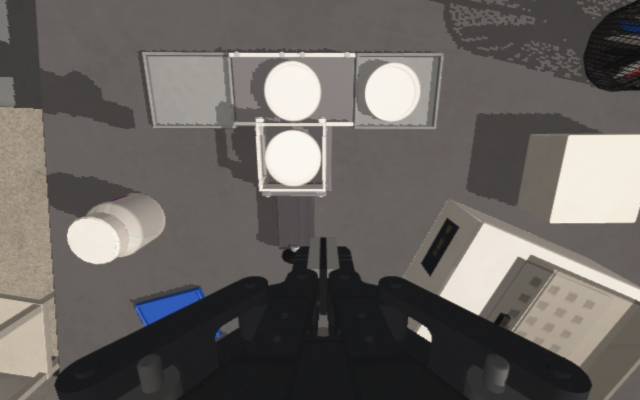

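The dispensed dish is at (293,91), exactly at the outlet. The plunger has returned (button at ~(293,256)) and the magazine still holds two dishes. The used dish is at (392,92), so y≈+99, which leaves a gap from y 28.5 to 71 for the fingers. I'll centre them at y≈50.

Emit:
{"fn": "jog_arm", "kwargs": {
  "targets": [
    [0.035,0.01,0.0,0],
    [0.07,0.02,0,0],
    [0.096,0.02,0.04,0.2],
    [0.096,0.02,0.08,0.2],
    [0.096,0.02,0.11,0.2]
  ]
}}

```text
time: 6.22
tool_pos: [0.5957, -0.0202, 0.0693]
tool_rot: [-0.001, 0.638, 0.77, -0.001]
contact_force: [0.2, -0.2, -1.5]
gripper_width: 0.001
```

```bash
python3 -c "
from h import *
go([-63,50,22])"
```

```text
t 6.22 local mm [-60.6  48.4  69.3] F [ 0.2 -0.2 -1.5] grip 0.0 q [-0.16  0.14  1.81 -0.    1.2  -0.35]
shift [0.0024 0.0017 0.0473] turn -0.13
```

Emit:
{"fn": "jog_arm", "kwargs": {
  "targets": [
    [0.002,0.002,0.015,0],
    [0.002,0.002,0.03,0],
    [0.002,0.002,0.042,0],
    [0.002,0.002,0.042,0],
    [0.002,0.002,0.042,0]
  ]
}}

```text
time: 6.63
tool_pos: [0.5978, -0.019, 0.0291]
tool_rot: [-0.001, 0.639, 0.769, -0.001]
contact_force: [0.5, -0.7, 0.7]
gripper_width: 0.0
```

```bash
python3 -c "
from h import *
go([-63,50,16])
cv2.imwrite('pics/wrist4.png',cams.grab_frame('wrist')[:,:,::-1])"
```

```text
t 6.63 local mm [-61.4  50.7  29.1] F [ 0.5 -0.7  0.7] grip 0.0 q [-0.16  0.2   1.81 -0.    1.13 -0.34]
shift [ 0.0016 -0.0007  0.0131] turn -0.24
```

View pics/wrist4.png

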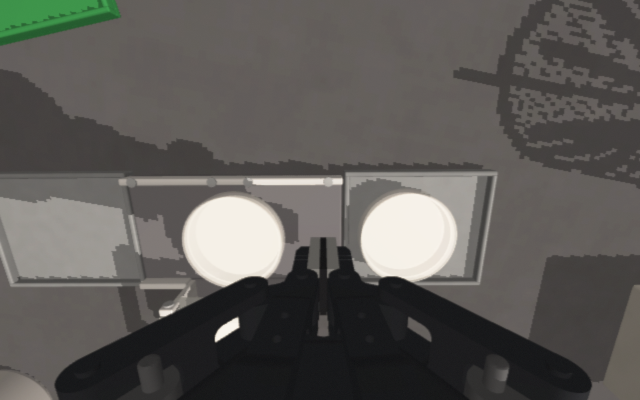

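Fingers (297–350) sit evenly between the dispensed dish's edge (284) and the used dish's edge (360). Lowering to z≈16 mm.

Emit:
{"fn": "jog_arm", "kwargs": {
  "targets": [
    [0.001,-0.001,0.006,0],
    [0.001,-0.001,0.012,0],
    [0.001,-0.001,0.012,0]
  ]
}}

```text
time: 6.93
tool_pos: [0.5969, -0.0173, 0.0176]
tool_rot: [-0.0, 0.638, 0.77, -0.0]
contact_force: [0.3, 0.0, 0.3]
gripper_width: 0.002
```

```bash
python3 -c "
from h import *
go([-63,-55,15])"
```

```text
t 6.93 local mm [-63.2  50.1  17.6] F [0.3 0.  0.3] grip 0.0 q [-0.15  0.21  1.82 -0.    1.11 -0.34]
shift [-0.0005 -0.1051  0.0027] turn -0.17
```

Emit:
{"fn": "jog_arm", "kwargs": {
  "targets": [
    [0,-0.003,0.001,0],
    [0,-0.006,0.001,0],
    [0,-0.01,0.001,0],
    [0,-0.013,0.001,0],
    [0,-0.016,0.001,0]
  ]
}}

```text
time: 7.35
tool_pos: [0.5814, -0.0203, 0.0174]
tool_rot: [0.0, 0.638, 0.77, 0.0]
contact_force: [-0.5, 0.1, -0.5]
gripper_width: -0.002
```

Emit:
{"fn": "jog_arm", "kwargs": {
  "targets": [
    [0,-0.004,0,0],
    [0,-0.008,0,0],
    [0,-0.012,0,0],
    [0,-0.016,0,0],
    [0,-0.02,0,0]
  ]
}}

```text
time: 7.77
tool_pos: [0.5617, -0.0241, 0.0173]
tool_rot: [0.0, 0.638, 0.77, 0.0]
contact_force: [0.7, 0.4, -0.4]
gripper_width: -0.002
```

```bash
python3 -c "
from h import *
go([-63,-55,15])"
```

```text
t 7.77 local mm [-63.1  14.3  17.3] F [ 0.7  0.4 -0.4] grip -0.0 q [-0.18  0.14  1.91  0.    1.1  -0.36]
shift [-0.0003 -0.0693  0.0023] turn -0.17
```

Emit:
{"fn": "jog_arm", "kwargs": {
  "targets": [
    [0,-0.004,0.001,0],
    [0,-0.008,0.002,0],
    [0,-0.012,0.002,0],
    [0,-0.016,0.002,0],
    [0,-0.02,0.002,0]
  ]
}}

```text
time: 8.18
tool_pos: [0.5447, -0.0281, 0.0173]
tool_rot: [0.002, 0.638, 0.77, 0.002]
contact_force: [3.2, -0.5, 5.2]
gripper_width: -0.001
```

Emit:
{"fn": "jog_arm", "kwargs": {
  "targets": [
    [0,-0.004,0,0],
    [0,-0.008,0,0],
    [0,-0.012,0,0],
    [0,-0.016,0,0],
    [0,-0.02,0,0]
  ]
}}

```text
time: 8.6
tool_pos: [0.5251, -0.0318, 0.0173]
tool_rot: [0.003, 0.639, 0.77, 0.002]
contact_force: [3.8, 0.8, 5.3]
gripper_width: 0.004
```

```bash
python3 -c "
from h import *
go([-63,-57,15])
cv2.imwrite('pics/wrist5.png',cams.grab_frame('wrist')[:,:,::-1])"
```

```text
t 8.6 local mm [-62.5 -23.2  17.3] F [3.8 0.8 5.3] grip 0.0 q [-0.2   0.05  2.    0.    1.08 -0.39]
shift [ 0.0004 -0.0339  0.0021] turn -0.17
```

View pics/wrist5.png

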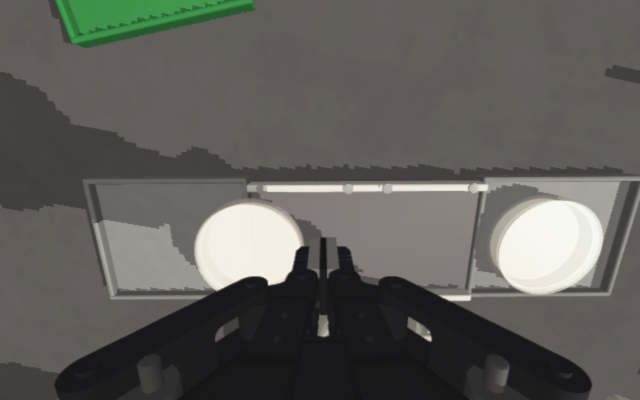

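Contact upward of 5 N at z 17.3 mm means the fingers are resting on something, so I'm raising them 3 mm before continuing.

Emit:
{"fn": "jog_arm", "kwargs": {
  "targets": [
    [0,0,-0.0015,0],
    [0,-0.001,-0.003,0],
    [0,-0.004,-0.003,0],
    [0,-0.007,-0.003,0],
    [0,-0.01,-0.003,0]
  ]
}}

```text
time: 9.07
tool_pos: [0.5119, -0.0332, 0.0176]
tool_rot: [-0.001, 0.638, 0.77, -0.0]
contact_force: [0.7, 0.4, -0.7]
gripper_width: 0.0
```

```bash
python3 -c "
from h import *
go([-63,-57,15])"
```

```text
t 9.07 local mm [-63.6 -36.4  17.6] F [ 0.7  0.4 -0.7] grip 0.0 q [-0.21  0.03  2.02 -0.    1.09 -0.4 ]
shift [-0.0007 -0.0206  0.0026] turn -0.16
```

Emit:
{"fn": "jog_arm", "kwargs": {
  "targets": [
    [0,-0.003,0,0],
    [0,-0.006,0,0],
    [0,-0.009,0,0],
    [0,-0.012,0,0],
    [0,-0.015,0,0]
  ]
}}

```text
time: 9.48
tool_pos: [0.498, -0.0361, 0.0184]
tool_rot: [0.0, 0.638, 0.77, 0.0]
contact_force: [-0.5, 0.2, -0.2]
gripper_width: 0.001
```

```bash
python3 -c "
from h import *
go([-63,-57,15])
cv2.imwrite('pics/wrist6.png',cams.grab_frame('wrist')[:,:,::-1])"
```

```text
t 9.48 local mm [-63.3 -50.6  18.4] F [-0.5  0.2 -0.2] grip 0.0 q [-0.22 -0.01  2.06 -0.    1.09 -0.41]
shift [-0.0003 -0.0064  0.0034] turn -0.16
```

View pics/wrist6.png

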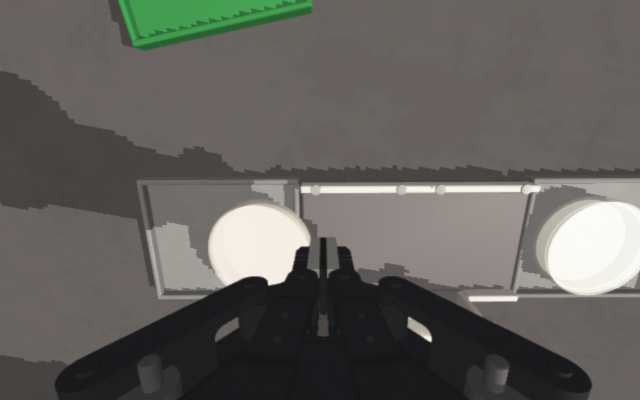

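The dish is partly over the tray: its trailing edge (311) is still on the near wall (~300). Pushing a bit further.

Emit:
{"fn": "jog_arm", "kwargs": {
  "targets": [
    [0,-0.003,0,0],
    [0,-0.006,0,0],
    [0,-0.009,0,0],
    [0,-0.012,0,0],
    [0,-0.013,0,0]
  ]
}}

```text
time: 9.95
tool_pos: [0.4848, -0.0384, 0.0181]
tool_rot: [-0.0, 0.638, 0.77, -0.0]
contact_force: [-0.1, 0.2, -0.3]
gripper_width: 0.004
```

```bash
python3 -c "
from h import *
go([-63,-57,15])
cv2.imwrite('pics/wrist7.png',cams.grab_frame('wrist')[150:310,120:480,::-1].repeat(2,0).repeat(2,1))"
```

```text
t 9.95 local mm [-63.5 -63.9  18.1] F [-0.1  0.2 -0.3] grip 0.0 q [-0.23 -0.04  2.09 -0.    1.09 -0.42]
shift [-0.0005  0.0069  0.0031] turn -0.17
```

View pics/wrist7.png

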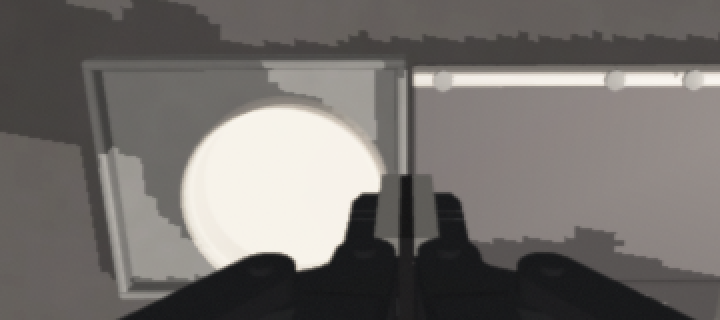

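The dish (crop 182–385) now lies inside the tray's walls (inner wall ~398). Backing off along +y, then up and aside, to check from above.

Emit:
{"fn": "jog_arm", "kwargs": {
  "targets": [
    [0,0.008,-0.002,0],
    [0,0.015,-0.01,0],
    [0,0.015,-0.045,0],
    [0,0.015,-0.085,0],
    [0,0.015,-0.12,0]
  ]
}}

```text
time: 10.42
tool_pos: [0.501, -0.0355, 0.1408]
tool_rot: [0.0, 0.638, 0.77, 0.0]
contact_force: [1.3, -0.1, -0.3]
gripper_width: -0.0
```

Emit:
{"fn": "jog_arm", "kwargs": {
  "targets": [
    [0.04,0,-0.02,0],
    [0.08,0,-0.03,0],
    [0.12,0,-0.03,0],
    [0.16,0,-0.03,0],
    [0.2,0,-0.03,0]
  ]
}}

```text
time: 10.83
tool_pos: [0.4637, 0.1632, 0.1703]
tool_rot: [0.001, 0.639, 0.77, 0.001]
contact_force: [1.0, 0.6, -0.7]
gripper_width: -0.002
```

Emit:
{"fn": "jog_arm", "kwargs": {
  "targets": [
    [0.04,0,0,0],
    [0.08,0,0,0],
    [0.08,0,0,0],
    [0.08,0,0,0]
  ]
}}

```text
time: 11.17
tool_pos: [0.4484, 0.2419, 0.1692]
tool_rot: [0.0, 0.637, 0.771, 0.0]
contact_force: [-0.2, 0.2, 0.7]
gripper_width: -0.0
```

Run:
```python
from h import *
go([-63,-57,15])
im=cams.grab_frame("top")[:,:,::-1];cv2.imwrite("pics/top1.png",im)
sc=cams.grab_frame("scene")[:,:,::-1]
a=cv2.resize(im[130:290,170:480],None,fx=2.5,fy=2.5,interpolation=cv2.INTER_CUBIC)[:, :775]
b=cv2.resize(sc[150:260,230:440],None,fx=1.8,fy=1.8)
out=np.zeros((400+b.shape[0],775,3),np.uint8);out[:400]=a;out[400:,:b.shape[1]]=b
cv2.imwrite("pics/final.png",out)
```

```text
t 11.17 local mm [-345.7  -47.1  169.2] F [-0.2  0.2  0.7] grip -0.0 q [ 0.35 -0.18  1.94 -0.    1.38  0.16]
shift [-0.2827 -0.0106  0.1542] turn 0.1
```

View pics/final.png

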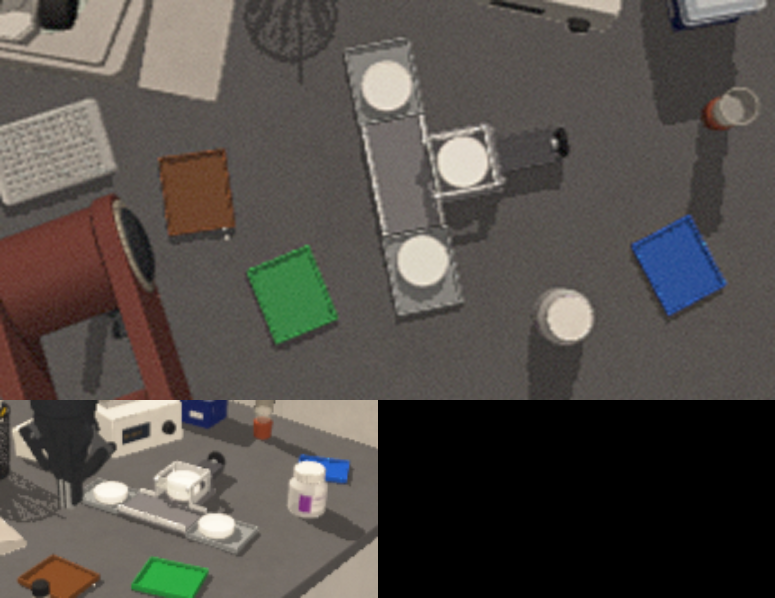

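The final view shows the dish at top-view pixel (338.8,234.4), which puts it at y≈-99 mm. Its edge is at about -71 mm, clear of the near wall at -66.5, and it looks flat. The deck is empty and the button is out. The used dish, jar, grinder and the other trays are where they were.

```bash
python3 -c "
from plant import manip
print(manip.job_done())"
```

```text
the job is handed in; nothing more can be done
None
```

I handed the job in at about 11 s, and my last pictures show one dish dispensed and lying in the empty grey tray.

- **Plunger:** I pressed it once with the shut fingers until it stopped hard, at about 20 N. I then backed off, and the picture afterwards shows the button out again and the magazine still holding its other dishes.
- **Dish:** I pushed it along the deck with the fingertips until it dropped into the free tray. In the top view its near edge is about 4 mm inside the tray's near wall, and it looks flat. I judged flatness by eye from the top and scene views, with no height measurement.
- **Surroundings:** The used dish, jar, grinder and decoy trays look unmoved. The vial is only partly in view, but the fingers passed well above it. The robot is clear of everything, with contact force near zero.
- **Disagreement:** Partway through the push the fingertips pressed on something at a measured height of about 17 mm, with about 5 N upward. The deck is at 10 mm, so this was not explained. I raised the fingers slightly, the force went away, and I finished the push.

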